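# Load a sleeve on the press-side fixture and snap the keeper flap shut

### The arm

A 6-joint arm with a two-finger parallel gripper is mounted at the origin on the work surface. World frame = base frame: x ahead of the robot, y to its left, z up, the work surface at z = 0. Lengths are in m, angles in rad, forces in N, time in s.
With the tool pointing down it reaches from about 0.35 to 0.775 m from the base axis. Payload 7.3 kg.
Tool frame: the origin (TCP) lies between the finger pads; the fingertips stand ahead of it and the grasp point (between the pads) lies 6 mm ahead of it (robot.tip_extent is the x of the fingertips in the tool frame, in m); x points along the fingers, z is the direction in which the jaws open and shut, and the axes are right-handed (so a half turn about x gives the same grasp; the last joint's range is limited). The gripper opens to 92 mm and grips with 3 to 60 N. Pads are 19 mm wide; open, the fingers measure 130 mm over their backs; the gripper's body (75 mm by 190 mm) begins 47 mm behind the grasp point.
Start: joints at [-1.258, 0.342, 1.524, -0, 1.275, -0.146], TCP at [0.233, -0.471, 0.252] pointing down, gripper open.
Joint ranges: [-2.53, 2.53], [-0.77, 2.02], [0.04, 2.7], [-1, 4.14], [0.28, 2.66], [-3.11, 3.11]. Speed limits (rad/s): [2.57, 2.57, 3.14, 3.14, 3.14, 3.14].

### API

Orientations are given as [roll, pitch, yaw] about the fixed x, y, z axes, in that order (R = Rz(yaw) Ry(pitch) Rx(roll)).
In Python, from cell import robot gives the robot as it stands. The module is installed in compiled form; this text tells all that it offers.
- The arm moves only by the shell command python3 -m creep 'ROWS' [FORCE]. ROWS is JSON, a list of rows, each an object with "translation": the shift along the tool's x, y, z in m, a list of three; "twist": the turn, a rotation vector about the tool's x, y, z in rad, a list of three; "hand": the opening in per cent of the stroke, from 0 (shut) to 100 (fully open). A call has 1 to 5 rows; each row is the pose to reach, as a shift and turn from the pose measured when the call began, along the tool's axes at that moment; what a row does not reach only later rows make up. A row lasts 1/10 s, in which the tool goes at most 50 mm and 8.59 degrees, less where a joint would pass 70% of its speed; a pose out of reach is approached as far as the arm can. A call with a gripper value outside its range is refused whole. The fingers move at their own pace and stop on an object; FORCE is the grip in N (left out, the last holds). Time passes only in rows, so rows that repeat a pose let the fingers close. It gives the time, the measured TCP pose, the force and the opening at its end, in the units of the state.
- robot.observe(): the state, without advancing time (a new reading comes with each control period).
- robot.read_camera(name): name is "side" or "top"; returns the picture (384x512x3 uint8, blue, green, red); there is no depth.
- robot.calibration(name): a dict with "intrinsics" (3x3 intrinsics, pixels), "cam_to_world" (4x4, takes a point from camera to world coordinates). Camera axes: x right, y up, looking along -z (the intrinsics and any distortion apply to the point x, -y, -z); pixel columns grow to the right and rows downward; lengths in m; the calibration is good to about 2 mm. A picture is of the moment at which its call begins. calibration takes no time and is no camera call.
- robot.hand_in(): hands the job in, once; it reports no verdict.
The state is a dict: "time": time; "qpos": joint angles; "qvel": joint speeds; "joint_efforts": joint torques, N m; "tool_pos": TCP position; "tool_rot": TCP orientation; "contact_force": force on the tool from outside, world axes, zero at the start; "torque": the same for the moment, N m; "opening": finger opening in m.
Only numpy, scipy, OpenCV 4.12 (cv2) and the standard library are available. Lean on these libraries where they do the work, as an engineer would, in place of code of your own. Each camera call takes 0.05 s, during which the arm holds its last target. There are 200 camera calls.

### The job

Put the tall thick-walled steel sleeve over the fixture's locating pin, lowering it gently until it sits on the seat before you let go. Then tip the spring flap over towards the pin, pushing only as hard as its spring needs, and ease off as soon as it passes its snap point so that it springs shut over the sleeve on its own; do not press it against its stop. Leave the other things on the bench where they are.

Things in the scene. Friction and masses are not known exactly. Their poses are not given: they have to be found in the camera images.
- pedestal: Fixed steel holding fixture. Origin: on the bench (z = 0), under the axis of its upright locating pin; +z up, +x from the pin towards the flap's hinge (roughly away from the robot). Base plate x -60 to +120, y +-55, 12 mm high. The tool may press the fixture, flap included, with at most 22 N, the sleeve may meet it with at most 40 N and must not be let fall (under 4 mm).
- seat_mark (a point): Same place as the fixture's origin, on the bench. Above it is the seat plate (15 mm thick, x -45 to +120, y +-37 mm) on a post set by hand: its top is 70 to 100 mm above the bench; this height is NOT reported, find it by touch or sight. It does not move. On it, on this axis, stands the pin: 19 mm diameter, 26 mm high, cone nose in the last 8 mm.
- hinge_mark (a point): Point on the bench straight under the middle of the flap's hinge axis, 95 mm from the pin axis along the fixture's +x. The hinge axis is level, along the fixture's y, on a keeper block set by hand: 47 to 77 mm above the TOP OF THE SEAT PLATE, NOT reported, and does not move; feel for it. Two cheeks hold it: each 28 (x) by 10 mm, at y +-31 mm, ending 15 mm above the axis.
- flap_mark (a point): Same point as hinge_mark. Flap: aluminium plate 44 mm wide, 5 thick, reaching 117 mm from the hinge axis; rolled edge of 10 mm at its tip, 5 mm proud of the outer face. Push the outer face (+x side, later the top) square to it, 70 to 95 mm from the hinge; straight down on the open flap needs too much force. Open, its tip is 64 mm in x from the pin axis.
- flap (a joint): Flap angle, rad. 0 = open stop (start): 75 deg above level, leaning to the pin. 1.31 = shut stop: level over the pin and clear above the sleeve. Closing needs 0.6 N m at 0 (8 N at 80 mm), about half at 0.8, nothing at about 1.18, the snap point; past it the flap springs shut itself. Within 0.04 of the shut stop it may not be pressed over 6 N.
- tall_sleeve_mid (a point): The sleeve to load: bare steel ring, 44 mm outer diameter, 24 mm bore, 40 mm tall, about 0.33 kg, standing upright on the bench, both ends alike. Point: its centre, half-way up (20 mm above its underside); z along its axis.
- tall_sleeve: The same sleeve; origin at the centre of its underside.
- short_sleeve_mid (a point): Not to be moved: a steel ring 44 mm in diameter, only 20 mm tall, standing on the bench; its centre.
- slim_sleeve_mid (a point): Not to be moved: a steel tube 30 mm in diameter, 60 mm tall, standing on the bench; its centre.
- fluid_bottle_mid (a point): Not to be moved: red bottle, 48 mm in diameter, 130 mm tall; its centre.
- wrench_mid (a point): Not to be moved: wrench 180 mm long lying on the bench; its middle, x along it.
- hammer_mid (a point): Not to be moved: hammer 260 mm long lying on the bench; near its middle, x along it.
- slug_mid (a point): Not to be moved: dark solid steel slug, 32 mm in diameter, 35 mm tall; its centre.
There are look-alikes about, which are no part of the job. What is shaped like the pedestal but pink is not meant. Leave any orange look-alike of the tall_sleeve alone.

How it is judged:
On the way, in this order (a step that is already met when the one before it is completed fails the run):
1. the tall sleeve is on the pin, upright, at rest and let go, with the flap still open (horizontal distance between tall_sleeve_mid and pedestal below 0.005 m and angle between tall_sleeve_mid's own z axis and vertical below 0.08 rad and linear speed of tall_sleeve below 0.02 m/s and contact force between the fingers and tall_sleeve below 0.5 N and value of joint flap below 0.2 rad), for 0.3 s.
2. the flap has sprung to its shut stop over the sleeve (value of joint flap above 1.26 rad), for 0.2 s.
At the end, for the whole second after the job is handed in: The tall sleeve is on the pin (axis within 5 mm of the pin's, upright within 0.08 rad, at rest), the flap is shut over it (joint above 1.26 of 1.31) and the robot touches nothing (horizontal distance between tall_sleeve_mid and pedestal below 0.005 m and angle between tall_sleeve_mid's own z axis and vertical below 0.08 rad and linear speed of tall_sleeve below 0.02 m/s and value of joint flap above 1.26 rad and contact force between the fingers and pedestal below 0.2 N).
It fails at once if the tool pressed the fixture or its flap with more than 22 N (contact force between any of the fingers, the arm and pedestal above 22 N).
It fails at once if the shut flap was pressed against its stop (more than 6 N within 0.04 rad of it) (value of joint flap above 1.27 rad and contact force between any of the fingers, the arm and pedestal above 6 N).
It fails at once if the sleeve was rammed onto the fixture (more than 40 N) (contact force between tall_sleeve and pedestal above 40 N).
It fails at once if the sleeve was let fall over the pin instead of being set down (horizontal distance between tall_sleeve_mid and pedestal below 0.02 m and contact force between the fingers and tall_sleeve below 0.5 N and linear speed of tall_sleeve above 0.3 m/s).
It fails at once if another thing on the bench was moved more than 25 mm (distance of any of short_sleeve_mid, slim_sleeve_mid, fluid_bottle_mid, wrench_mid, hammer_mid, slug_mid from where it was at the start of the episode above 0.025 m).
It also fails if it takes over 72 s, if anything falls off the work surface, if the arm or the gripper's body presses on something with over 40 N, if the wrist force passes 120 N, or if a joint passes its speed limit or range.

## Working session

There is one attempt and no reset: what is moved stays moved. The work goes in short steps, Python scripts to look and compute and a shell command to move; the robot and the scene stay as the last step left them, time stands still between calls to the robot, and variables do not carry over. Pictures are saved under pics/ and viewed, about 8 in all and at most 12, crops included, and the job is handed in when it is done.

```bash
mkdir -p pics; cat > h.py <<'E'
import numpy as np, cv2
from scipy.spatial.transform import Rotation as R
from cell import robot
def snap(cam,fn):
    im=robot.read_camera(cam); cv2.imwrite('pics/'+fn,im); return im
def proj(cam,P):
    c=robot.calibration(cam);K=np.array(c["intrinsics"]);T=np.linalg.inv(np.array(c["cam_to_world"]))
    p=np.atleast_2d(P)@T[:3,:3].T+T[:3,3]; q=(p*[1,-1,-1])@K.T; return q[:,:2]/q[:,2:]
def ray(cam,u,v):
    c=robot.calibration(cam);K=np.array(c["intrinsics"]);T=np.array(c["cam_to_world"])
    d=np.linalg.solve(K,[u,v,1])*[1,-1,-1]; return T[:3,3],T[:3,:3]@d
def onz(cam,u,v,z):
    o,d=ray(cam,u,v); return o+d*(z-o[2])/d[2]
def tri(a,b):
    (o1,d1),(o2,d2)=ray('top',*a),ray('side',*b)
    s=np.linalg.lstsq(np.c_[d1,-d2],o2-o1,rcond=None)[0]
    p,q=o1+s[0]*d1,o2+s[1]*d2; return (p+q)/2,np.linalg.norm(p-q)
E
python3 - <<'E'
from h import *
np.set_printoptions(precision=3,suppress=True)
for n in('top','side'):
    snap(n,n+'0.png');c=robot.calibration(n);print(n,c)
print(robot.observe(),robot.tip_extent)
E
```

```text
top {'intrinsics': array([[448.586,   0.   , 251.044],
       [  0.   , 448.586, 186.316],
       [  0.   ,   0.   ,   1.   ]]), 'cam_to_world': array([[ 0.006,  0.997, -0.08 ,  0.396],
       [-1.   ,  0.006,  0.007, -0.039],
       [ 0.007,  0.08 ,  0.997,  1.1  ],
       [ 0.   ,  0.   ,  0.   ,  1.   ]])}
side {'intrinsics': array([[354.251,   0.   , 257.45 ],
       [  0.   , 354.251, 190.049],
       [  0.   ,   0.   ,   1.   ]]), 'cam_to_world': array([[-1.   , -0.003,  0.003,  0.484],
       [ 0.004, -0.5  ,  0.866,  0.804],
       [-0.001,  0.866,  0.5  ,  0.573],
       [ 0.   ,  0.   ,  0.   ,  1.   ]])}
{'time': 0.1, 'qpos': array([-1.258,  0.343,  1.525, -0.   ,  1.275, -0.146]), 'qvel': array([ 0.002, -0.002, -0.002,  0.001, -0.001,  0.001]), 'joint_efforts': array([  0.002, -43.2  , -24.469,   0.072,   0.053,  -0.   ]), 'tool_pos': array([ 0.232, -0.47 ,  0.251]), 'tool_rot': array([3.011, 1.569, 1.899]), 'contact_force': array([-0.233,  0.825,  0.019]), 'torque': array([-0.014,  0.019, -0.013]), 'opening': 0.09178397334794461} 0.025
```

View pics/top0.png

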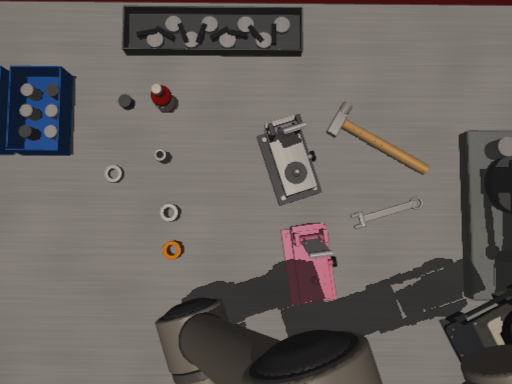

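View pics/side0.png

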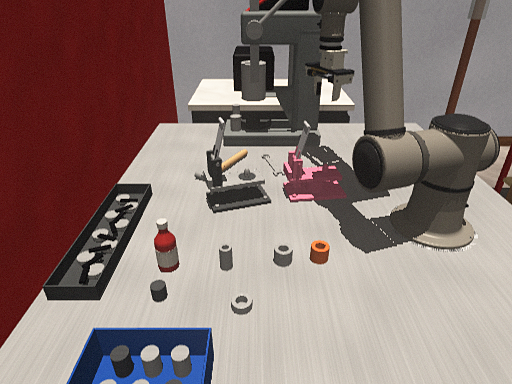

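Both views: the tall sleeve is at top (170,212) / side (283,255). The short ring is at (114,174) / (241,302). The grey fixture is at top (290,160) / side (238,190), with the pink decoy beside it. Next I'll enlarge the fixture and the sleeve.

```bash
python3 - <<'E'
from h import *
t=cv2.imread('pics/top0.png');s=cv2.imread('pics/side0.png')
a=cv2.resize(t[105:215,245:335],None,fx=5,fy=5,interpolation=cv2.INTER_CUBIC)
b=cv2.resize(s[110:220,195:280],None,fx=5,fy=5,interpolation=cv2.INTER_CUBIC)[:, :350]
cv2.imwrite('pics/c.png',np.hstack([a,b])); print(a.shape,b.shape)
np.set_printoptions(precision=4,suppress=True)
for z,n in((0.04,'tall'),):
    hsv=cv2.cvtColor(t,cv2.COLOR_BGR2HSV)
    m=((hsv[...,1]<40)&(hsv[...,2]>165)).astype(np.uint8)[195:230,150:190]
    cs,_=cv2.findContours(m,cv2.RETR_EXTERNAL,cv2.CHAIN_APPROX_NONE);c=max(cs,key=cv2.contourArea)
    (u,v),r=cv2.minEnclosingCircle(c);u+=150;v+=195
    P=onz('top',u,v,z);print(u,v,r,P,r*(1.1-z)/448)
    print('side proj of top, bottom',proj('side',[P,P-[0,0,z]]))
E
```

```text
(550, 450, 3) (550, 350, 3)
168.0 212.0 8.24631118774414 [0.4187 0.1493 0.04  ] 0.019511361292430335
side proj of top, bottom [[284.0552 246.9763]
 [283.4468 260.0145]]
```

View pics/c.png

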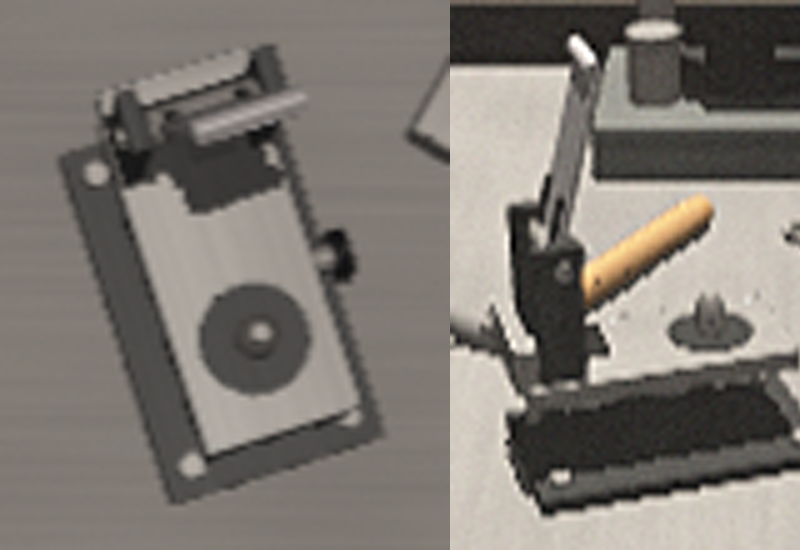

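The crop shows the pin tip at top ≈(296.3,171.6) / side ≈(246.5,169), and the disc on the seat at top ≈(295.6,172.4) / side ≈(246.5,176). The flap tip is at top ≈(294,128) / side ≈(221,120). The base plate corners are clear too.

```bash
python3 - <<'E'
from h import *
np.set_printoptions(precision=4,suppress=True)
T=lambda x,y:((x+.5)/5-.5+245,(y+.5)/5-.5+105)
S=lambda x,y:((x-450+.5)/5-.5+195,(y+.5)/5-.5+110)
for n,a,b in(('tip',(259,333),(709,293)),('disc',(255,338),(710,331)),('roll-',(302,97),(576,40)),('roll+',(195,134),(589,63)),('cheek+ top',(125,112),(566,240))):
    print(n,*tri(T(*a),S(*b)))
A=[onz('top',*T(*p),.012) for p in((60,155),(172,503),(383,435))]
x=A[0]-A[1];y=A[1]-A[2];print('lens',np.linalg.norm(x),np.linalg.norm(y),'yaw',np.arctan2(x[1],x[0]),np.arctan2(-y[0],y[1]))
yaw=np.arctan2(x[1],x[0]);ex=np.array([np.cos(yaw),np.sin(yaw)]);ey=np.array([-ex[1],ex[0]])
print('origin from corners',A[1][:2]+.06*ex-.055*ey,A[2][:2]+.06*ex+.055*ey,A[0][:2]-.12*ex-.055*ey)
for z in(.07,.08,.09,.1):print(z,'disc top',onz('top',*T(255,338),z),'side',onz('side',*S(710,331),z))
s=cv2.imread('pics/side0.png');cv2.imwrite('pics/s2.png',np.hstack([cv2.resize(s[110:215,200:280],None,fx=5,fy=5,interpolation=cv2.INTER_CUBIC),cv2.resize(s[230:275,265:340],None,fx=5,fy=5,interpolation=cv2.INTER_CUBIC)[:,:375]]) if 0 else cv2.resize(s[225:275,265:305],None,fx=8,fy=8,interpolation=cv2.INTER_CUBIC))
E
```

```text
tip [ 0.5119 -0.1475  0.0991] 0.0024209727525268607
disc [ 0.5121 -0.1484  0.073 ] 0.0016045515373698872
roll- [ 0.5839 -0.147   0.2561] 0.0006738329592547935
roll+ [ 0.5712 -0.106   0.2566] 0.0048222347547316686
cheek+ top [ 0.5929 -0.0838  0.1645] 0.007718894655715453
lens 0.1792970388964295 0.10814792720760483 yaw 0.312688612748587 0.31695257213312883
origin from corners [ 0.5113 -0.1483] [ 0.5112 -0.1464] [ 0.5107 -0.1485]
0.07 disc top [ 0.5116 -0.1487  0.07  ] side [ 0.5131 -0.1544  0.07  ]
0.08 disc top [ 0.5105 -0.1476  0.08  ] side [ 0.5125 -0.1353  0.08  ]
0.09 disc top [ 0.5094 -0.1466  0.09  ] side [ 0.5119 -0.1162  0.09  ]
0.1 disc top [ 0.5083 -0.1455  0.1   ] side [ 0.5113 -0.0972  0.1   ]
```

Measurements agree: seat about 73 mm, pin tip about 99 mm (26 mm difference as specified), plate 179 × 108 mm, yaw 0.314, hinge about 0.145. Now a helper that works out tool-axis shifts.

```bash
cat >> h.py <<'E'
YAW=.314; C,Sn=np.cos(YAW),np.sin(YAW); EX=np.array([C,Sn,0]); EY=np.array([-Sn,C,0]); PIN=np.array([.5115,-.148,0])
def rot(tilt,sg):   # tool x tilted forward (EX) from down, z = sg*EY
    x=np.sin(tilt)*EX-np.cos(tilt)*np.array([0,0,1]); z=sg*EY; return np.c_[x,np.cross(z,x),z]
def plan(G,Rt,ahead=.006): # G = wanted position of point 'ahead' in front of TCP
    o=robot.observe();R0=R.from_euler('xyz',o['tool_rot']).as_matrix();p=np.array(o['tool_pos'])
    T=np.asarray(G)-ahead*Rt[:,0]
    print('t',o['time'],'tcp',p.round(4),'q',np.round(o['qpos'],2),'F',np.round(o['contact_force'],2),'open',round(o['opening'],4))
    print('  translation',np.round(R0.T@(T-p),4),'twist',np.round(R.from_matrix(R0.T@Rt).as_rotvec(),4))
E
python3 -m creep '[{"translation":[-0.05,0,0],"twist":[0,0,0],"hand":100},{"translation":[-0.1,0,0],"twist":[0,0,0],"hand":100},{"translation":[-0.15,0,0],"twist":[0,0,0],"hand":100},{"translation":[-0.15,0,0],"twist":[0,0,0],"hand":100}]' 30
python3 - <<'E'
from h import *
for sg in(1,-1): plan([.4187,.1493,.25],rot(.3,sg))
E
```

```text
time: 0.5
tool_pos: [0.233, -0.472, 0.4081]
tool_rot: [-0.143, 1.56, -1.255]
contact_force: [-0.2, -0.8, -0.6]
opening: 0.0917
t 0.5 tcp [ 0.233  -0.472   0.4081] q [-1.26  0.27  1.2   0.    1.66 -0.15] F [-0.19 -0.76 -0.57] open 0.0917
  translation [ 0.1464  0.4402 -0.4767] twist [-2.9628 -0.449  -0.0158]
t 0.5 tcp [ 0.233  -0.472   0.4081] q [-1.26  0.27  1.2   0.    1.66 -0.15] F [-0.19 -0.76 -0.57] open 0.0917
  translation [ 0.1464  0.4402 -0.4767] twist [ 0.1455 -0.0106  0.3003]
```

```bash
python3 -m creep '[{"translation":[0,0.04,-0.045],"twist":[0.05,0,0.1],"hand":100},{"translation":[0,0.08,-0.085],"twist":[0.1,0,0.2],"hand":100},{"translation":[0,0.12,-0.13],"twist":[0.145,-0.01,0.3],"hand":100},{"translation":[0,0.16,-0.17],"twist":[0.145,-0.01,0.3],"hand":100},{"translation":[0,0.2,-0.215],"twist":[0.145,-0.01,0.3],"hand":100}]'
python3 - <<'E'
from h import *
plan([.4187,.1493,.25],rot(.3,-1))
E
```

```text
time: 1.0
tool_pos: [0.3047, -0.2301, 0.405]
tool_rot: [1.577, 1.271, 0.318]
contact_force: [1.2, 0.5, 0.3]
opening: 0.0916
t 1.0 tcp [ 0.3047 -0.2301  0.405 ] q [-1.08 -0.1   1.65  0.3   1.53  0.17] F [1.2  0.53 0.31] open 0.0916
  translation [ 0.2091  0.1689 -0.3259] twist [-0.0026 -0.0011 -0.    ]
```

```bash
python3 -m creep '[{"translation":[0.066,0.213,-0.326],"twist":[0,0,0],"hand":100},{"translation":[0.066,0.213,-0.326],"twist":[0,0,0],"hand":100},{"translation":[0.066,0.213,-0.326],"twist":[0,0,0],"hand":100},{"translation":[0.066,0.213,-0.326],"twist":[0,0,0],"hand":100},{"translation":[0.066,0.213,-0.326],"twist":[0,0,0],"hand":100}]'
python3 -m creep '[{"translation":[0.04,0.07,-0.13],"twist":[0,0,0],"hand":100},{"translation":[0.04,0.07,-0.13],"twist":[0,0,0],"hand":100},{"translation":[0.04,0.07,-0.13],"twist":[0,0,0],"hand":100},{"translation":[0.04,0.07,-0.13],"twist":[0,0,0],"hand":100},{"translation":[0.04,0.07,-0.13],"twist":[0,0,0],"hand":100}]'
python3 - <<'E'
from h import *
plan([.4187,.1493,.25],rot(.3,-1))
plan([.4187,.1493,.11],rot(.3,-1))
E
```

```text
time: 1.5
tool_pos: [0.3754, 0.0101, 0.4054]
tool_rot: [1.576, 1.27, 0.316]
contact_force: [1.3, -0.2, 0.2]
opening: 0.0917
time: 2.0
tool_pos: [0.4099, 0.1595, 0.3871]
tool_rot: [1.576, 1.273, 0.321]
contact_force: [-0.0, 0.1, 0.4]
opening: 0.0919
t 2.0 tcp [0.4099 0.1595 0.3871] q [ 0.17 -0.06  1.67  0.05  1.24  1.41] F [-0.05  0.13  0.41] open 0.0919
  translation [ 0.1266 -0.0353  0.0126] twist [ 0.0008 -0.002   0.0019]
t 2.0 tcp [0.4099 0.1595 0.3871] q [ 0.17 -0.06  1.67  0.05  1.24  1.41] F [-0.05  0.13  0.41] open 0.0919
  translation [ 0.2604 -0.0764  0.0128] twist [ 0.0008 -0.002   0.0019]
```

```bash
python3 -m creep '[{"translation":[0.26,-0.076,0.013],"twist":[0,0,0],"hand":100},{"translation":[0.26,-0.076,0.013],"twist":[0,0,0],"hand":100},{"translation":[0.26,-0.076,0.013],"twist":[0,0,0],"hand":100},{"translation":[0.26,-0.076,0.013],"twist":[0,0,0],"hand":100},{"translation":[0.26,-0.076,0.013],"twist":[0,0,0],"hand":100}]'
python3 - <<'E'
from h import *
np.set_printoptions(precision=4,suppress=True,linewidth=200)
t=cv2.imread('pics/top0.png');a=cv2.resize(t[198:228,155:185],None,fx=10,fy=10,interpolation=cv2.INTER_CUBIC)
s=robot.read_camera('side');b=cv2.resize(s[215:275,255:315],None,fx=5,fy=5,interpolation=cv2.INTER_CUBIC)
cv2.imwrite('pics/sl.png',np.hstack([a,b])); print(cv2.cvtColor(t,cv2.COLOR_BGR2GRAY)[200:226,157:184])
plan([.4187,.1493,.029],rot(.3,-1))
E
```

```text
time: 2.5
tool_pos: [0.417, 0.1472, 0.1374]
tool_rot: [1.573, 1.271, 0.314]
contact_force: [1.2, -0.3, -0.5]
opening: 0.0918
[[120 120 120 119 120 120 121 121 121 121 121 121 121 122 122 121 121 122 121 122 121 122 123 122 123 123 122]
 [117 118 118 117 118 119 119 118 119 118 118 118 118 118 119 119 119 120 119 120 120 120 120 120 121 121 122]
 [121 120 120 120 120 120 121 119 120 119 116 116 117 116 118 120 120 120 121 120 120 121 121 121 121 121 122]
 [120 121 120 120 120 121 121 120 124 122 115 120 121 114 117 119 113 115 121 122 121 122 123 123 122 123 123]
 [120 120 119 120 120 120 122 127 142 157 163 166 167 162 146 119  85  79 104 113 117 122 122 122 122 123 123]
 [120 121 120 121 118 122 138 158 167 167 171 172 172 172 172 172 150  96  60  48  87 118 124 123 123 124 123]
 [121 122 122 121 116 133 157 163 168 168 164 164 167 168 171 172 174 158 110  53  47  88 119 125 125 125 126]
 [121 122 122 123 135 153 161 166 163 138  92  81  92 127 157 170 172 173 151  91  44  47  89 122 126 127 128]
 [119 120 120 135 156 164 165 149 108  60  44  43  72  99 112 141 165 168 169 134  53  
[... 1385 characters left out ...]
 114 111 122 127 123 107  95  86  80  87 108 124 125 125 126 125 126 126 126 126]
 [118 119 119 119 119 120 119 120 120 120 121 121 121 121 122 122 122 123 123 123 124 123 124 123 124 124 124]
 [121 120 121 120 121 122 122 121 122 121 122 122 123 123 123 123 123 123 123 124 124 124 123 125 124 124 125]
 [121 122 121 121 122 121 121 123 122 122 122 123 123 123 123 123 124 124 123 124 125 125 125 125 125 125 125]
 [122 122 122 122 122 123 123 123 123 123 123 123 124 124 124 124 125 125 124 126 125 126 125 126 126 126 126]]
t 2.55 tcp [0.4125 0.1462 0.1294] q [0.13 0.23 2.14 0.11 0.49 1.29] F [-4.2  -1.68 -6.97] open 0.0918
  translation [ 0.0923 -0.0218 -0.0007] twist [-0.0034 -0.0023  0.0153]
```

View pics/sl.png

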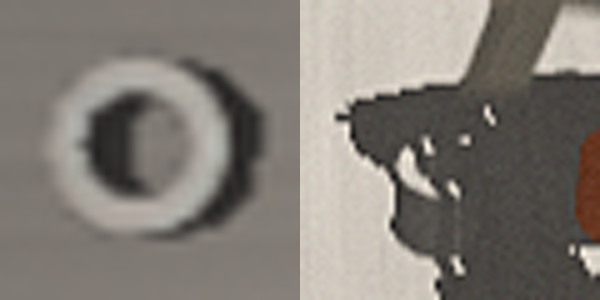

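Ring centre in the top view is (168.3,212), which confirms the estimate. Joint 5 is close to its limit at this tilt, so I'll use a 0.15 rad tilt instead.

```bash
python3 - <<'E'
from h import *
plan([.4187,.149,.09],rot(.15,-1))
E
python3 -m creep '[{"translation":[0.03,-0.006,0],"twist":[0,0,-0.135],"hand":100},{"translation":[0.03,-0.006,0],"twist":[0,0,-0.135],"hand":100},{"translation":[0.03,-0.006,0],"twist":[0,0,-0.135],"hand":100},{"translation":[0.03,-0.006,0],"twist":[0,0,-0.135],"hand":100}]'
python3 - <<'E'
from h import *
plan([.4187,.149,.03],rot(.15,-1))
E
```

```text
t 2.55 tcp [0.4125 0.1462 0.1294] q [0.13 0.23 2.14 0.11 0.49 1.29] F [-4.2  -1.68 -6.97] open 0.0918
  translation [ 0.0338 -0.0038 -0.0006] twist [-0.0032 -0.0025 -0.1347]
time: 2.95
tool_pos: [0.4159, 0.1468, 0.1018]
tool_rot: [1.587, 1.415, 0.326]
contact_force: [-0.1, 0.1, 0.3]
opening: 0.0916
t 2.95 tcp [0.4159 0.1468 0.1018] q [0.15 0.33 2.06 0.05 0.59 1.37] F [-0.14  0.14  0.27] open 0.0916
  translation [ 0.0654 -0.0079 -0.0011] twist [-0.0037 -0.0019 -0.0062]
```

```bash
python3 -m creep '[{"translation":[0.03,-0.004,-0.001],"twist":[0,0,0],"hand":100},{"translation":[0.05,-0.006,-0.001],"twist":[0,0,0],"hand":100},{"translation":[0.065,-0.008,-0.001],"twist":[-0.003,-0.002,-0.006],"hand":100},{"translation":[0.065,-0.008,-0.001],"twist":[-0.003,-0.002,-0.006],"hand":100},{"translation":[0.065,-0.008,-0.001],"twist":[-0.003,-0.002,-0.006],"hand":100}]'
python3 - <<'E'
from h import *
plan([.4187,.149,.03],rot(.15,-1))
E
```

```text
time: 3.45
tool_pos: [0.4186, 0.1487, 0.0388]
tool_rot: [1.567, 1.416, 0.31]
contact_force: [0.4, -0.2, -1.1]
opening: 0.0917
t 3.45 tcp [0.4186 0.1487 0.0388] q [0.15 0.47 2.11 0.06 0.41 1.36] F [ 0.42 -0.21 -1.15] open 0.0917
  translation [ 0.0027 -0.0011 -0.0002] twist [-0.0007  0.0006 -0.0051]
```

```bash
python3 -m creep '[{"translation":[0.003,-0.001,0],"twist":[0,0,0],"hand":60},{"translation":[0.003,-0.001,0],"twist":[0,0,0],"hand":40},{"translation":[0.003,-0.001,0],"twist":[0,0,0],"hand":40},{"translation":[0.003,-0.001,0],"twist":[0,0,0],"hand":40},{"translation":[0.003,-0.001,0],"twist":[0,0,0],"hand":40}]' 30
python3 -m creep '[{"translation":[0,0,0],"twist":[0,0,0],"hand":40},{"translation":[0,0,0],"twist":[0,0,0],"hand":40},{"translation":[0,0,0],"twist":[0,0,0],"hand":40},{"translation":[0,0,0],"twist":[0,0,0],"hand":40},{"translation":[0,0,0],"twist":[0,0,0],"hand":40}]'
```

```text
time: 3.95
tool_pos: [0.4181, 0.1486, 0.0357]
tool_rot: [1.567, 1.416, 0.31]
contact_force: [0.3, 0.6, -0.5]
opening: 0.0565
time: 4.45
tool_pos: [0.4181, 0.1486, 0.0356]
tool_rot: [1.567, 1.416, 0.31]
contact_force: [-0.0, -1.0, -0.4]
opening: 0.0428
```

```bash
python3 -m creep '[{"translation":[0,0,0],"twist":[0,0,0],"hand":30},{"translation":[0,0,0],"twist":[0,0,0],"hand":30},{"translation":[-0.03,0.0045,0],"twist":[0,0,0],"hand":30},{"translation":[-0.06,0.009,0],"twist":[0,0,0],"hand":30},{"translation":[-0.1,0.015,0],"twist":[0,0,0],"hand":30}]' 35
python3 -m creep '[{"translation":[-0.05,0.0075,0],"twist":[0,0,0],"hand":30},{"translation":[-0.1,0.015,0],"twist":[0,0,0],"hand":30},{"translation":[-0.13,0.02,0],"twist":[0,0,0],"hand":30},{"translation":[-0.13,0.02,0],"twist":[0,0,0],"hand":30}]'
python3 - <<'E'
from h import *
# above the pin: sleeve mid high; grip point is 10mm above mid
plan([*PIN[:2],.30],rot(.15,-1))
plan([*(PIN-.05*EX)[:2],.30],rot(.15,-1))
E
```

```text
time: 4.95
tool_pos: [0.4159, 0.1481, 0.1365]
tool_rot: [1.572, 1.42, 0.314]
contact_force: [1.3, -0.5, -3.2]
opening: 0.043
time: 5.35
tool_pos: [0.4179, 0.1486, 0.2722]
tool_rot: [1.563, 1.412, 0.306]
contact_force: [-0.4, 1.0, -2.6]
opening: 0.0427
t 5.35 tcp [0.4179 0.1486 0.2722] q [0.15 0.09 1.81 0.03 1.09 1.4 ] F [-0.4   0.98 -2.64] open 0.0427
  translation [-0.0335  0.002   0.311 ] twist [-0.0004  0.0013 -0.009 ]
t 5.35 tcp [0.4179 0.1486 0.2722] q [0.15 0.09 1.81 0.03 1.09 1.4 ] F [-0.4   0.98 -2.64] open 0.0427
  translation [-0.0414 -0.0474  0.3111] twist [-0.0004  0.0013 -0.009 ]
```

```bash
python3 -m creep '[{"translation":[-0.041,-0.047,0.05],"twist":[0,0,0],"hand":30},{"translation":[-0.041,-0.047,0.1],"twist":[0,0,0],"hand":30},{"translation":[-0.041,-0.047,0.15],"twist":[0,0,-0.01],"hand":30},{"translation":[-0.041,-0.047,0.2],"twist":[0,0,-0.01],"hand":30},{"translation":[-0.041,-0.047,0.25],"twist":[0,0,-0.01],"hand":30}]'
python3 -m creep '[{"translation":[0,0,0.05],"twist":[0,0,0],"hand":30},{"translation":[0,0,0.065],"twist":[0,0,0],"hand":30},{"translation":[0,0,0.065],"twist":[0,0,0],"hand":30},{"translation":[0,0,0.065],"twist":[0,0,0],"hand":30}]'
python3 - <<'E'
from h import *
plan([*PIN[:2],.20],rot(.15,-1))
plan([*PIN[:2],.16],rot(.15,-1))
E
```

```text
time: 5.85
tool_pos: [0.4372, -0.086, 0.3038]
tool_rot: [1.576, 1.424, 0.318]
contact_force: [0.5, 1.2, -1.6]
opening: 0.0428
time: 6.25
tool_pos: [0.4564, -0.1468, 0.3022]
tool_rot: [1.599, 1.426, 0.34]
contact_force: [0.1, 0.1, -2.5]
opening: 0.0429
t 6.25 tcp [ 0.4564 -0.1468  0.3022] q [-0.54  0.16  1.64  0.12  1.25  0.69] F [ 0.14  0.08 -2.55] open 0.0429
  translation [0.1026 0.0367 0.0185] twist [-0.0016 -0.0038  0.0051]
t 6.25 tcp [ 0.4564 -0.1468  0.3022] q [-0.54  0.16  1.64  0.12  1.25  0.69] F [ 0.14  0.08 -2.55] open 0.0429
  translation [0.1421 0.0309 0.0186] twist [-0.0016 -0.0038  0.0051]
```

```bash
python3 -m creep '[{"translation":[0.03,0.015,0.0185],"twist":[0,0,0],"hand":30},{"translation":[0.06,0.03,0.0185],"twist":[0,0,0],"hand":30},{"translation":[0.1,0.036,0.0185],"twist":[-0.0015,-0.004,0.005],"hand":30},{"translation":[0.142,0.031,0.0185],"twist":[-0.0015,-0.004,0.005],"hand":30},{"translation":[0.142,0.031,0.0185],"twist":[-0.0015,-0.004,0.005],"hand":30}]'
python3 -m creep '[{"translation":[0,0,0],"twist":[0,0,0],"hand":30},{"translation":[0,0,0],"twist":[0,0,0],"hand":30},{"translation":[0,0,0],"twist":[0,0,0],"hand":30}]'
python3 - <<'E'
from h import *
s=snap('side','s3.png');t=snap('top','t3.png')
plan([*PIN[:2],.16],rot(.15,-1))
b=cv2.resize(s[110:215,200:280],None,fx=5,fy=5,interpolation=cv2.INTER_CUBIC)
a=cv2.resize(t[105:210,245:325],None,fx=5,fy=5,interpolation=cv2.INTER_CUBIC)
cv2.imwrite('pics/c3.png',np.hstack([b,a][:2]))
E
```

```text
time: 6.75
tool_pos: [0.5071, -0.1442, 0.1609]
tool_rot: [1.635, 1.429, 0.38]
contact_force: [-0.9, 0.5, -2.9]
opening: 0.0426
time: 7.05
tool_pos: [0.5079, -0.1443, 0.1631]
tool_rot: [1.615, 1.427, 0.361]
contact_force: [-1.1, 0.1, -3.1]
opening: 0.043
t 7.15 tcp [ 0.5078 -0.1445  0.1627] q [-0.48  0.39  1.74  0.13  0.93  0.7 ] F [ 0.14  0.25 -3.57] open 0.0429
  translation [-0.003   0.002   0.0045] twist [ 0.0018 -0.007   0.0066]
```

View pics/c3.png

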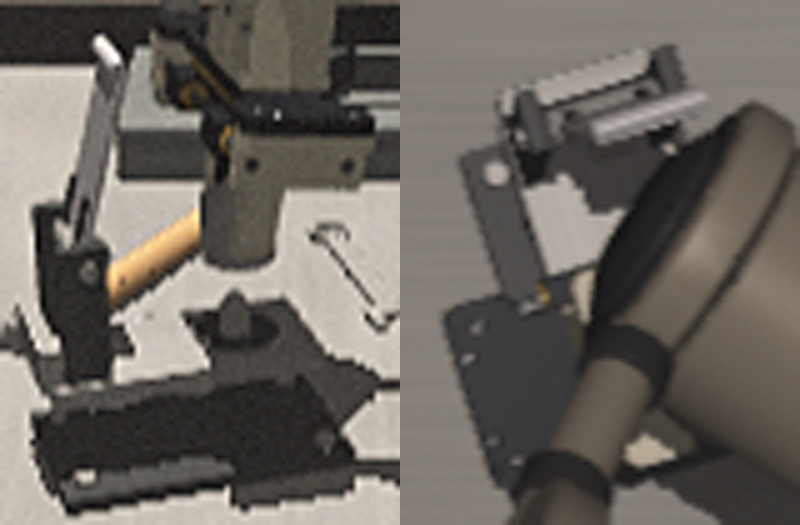

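The side crop shows the sleeve hanging above the pin: its bottom spans columns 204–272, and the pin tip is at (235,292). It is about 1 px off towards -x, which matches the 3 mm residual in the reported pose. I'll correct that and compare again.

```bash
python3 -m creep '[{"translation":[0.017,-0.001,0.0045],"twist":[0,-0.007,0.007],"hand":30},{"translation":[0.017,-0.001,0.0045],"twist":[0,-0.007,0.007],"hand":30},{"translation":[0.017,-0.001,0.0045],"twist":[0,-0.007,0.007],"hand":30},{"translation":[0.017,-0.001,0.0045],"twist":[0,-0.007,0.007],"hand":30},{"translation":[0.017,-0.001,0.0045],"twist":[0,-0.007,0.007],"hand":30}]'
python3 - <<'E'
from h import *
np.set_printoptions(precision=2,suppress=True)
s=snap('side','s4.png')
o=robot.observe();Rt=R.from_euler('xyz',o['tool_rot']).as_matrix();g=np.array(o['tool_pos'])+.006*Rt[:,0]
plan([*PIN[:2],g[2]],rot(.15,-1))
bot=g-[0,0,.03]
th=np.linspace(0,2*np.pi,60);ring=bot+.022*np.c_[np.cos(th),np.sin(th),0*th]
q=proj('side',ring);print('pred sleeve bottom: u',q[:,0].min(),q[:,0].max(),'vmax',q[:,1].max(), 'pin tip pred',proj('side',PIN+[0,0,.099]))
b=cv2.resize(s[140:190,225:275],None,fx=12,fy=12,interpolation=cv2.INTER_CUBIC);cv2.imwrite('pics/c4.png',b)
E
```

```text
time: 7.65
tool_pos: [0.5107, -0.1484, 0.1463]
tool_rot: [1.565, 1.42, 0.31]
contact_force: [0.0, -0.6, -2.6]
opening: 0.0429
t 7.7 tcp [ 0.51 -0.15  0.15] q [-0.49  0.41  1.76  0.14  0.87  0.68] F [-0.59  0.06 -3.21] open 0.0429
  translation [-0. -0. -0.] twist [ 0.  0. -0.]
pred sleeve bottom: u 239.4760083362048 254.22919625920113 vmax 168.11416941851067 pin tip pred [[246.92 168.21]]
```

View pics/c4.png

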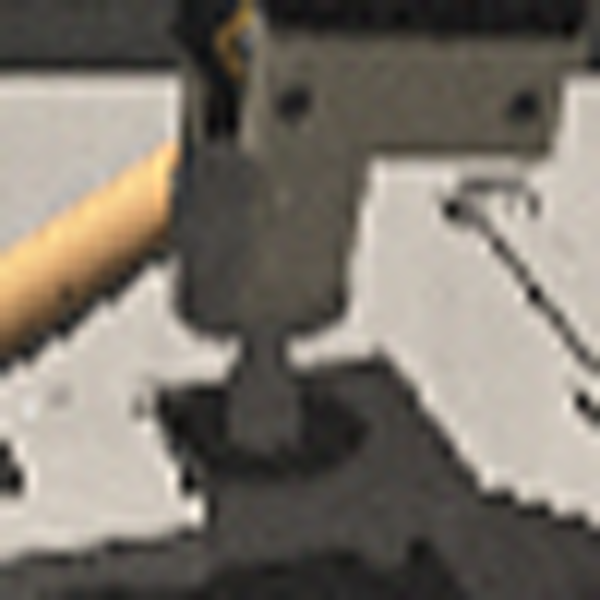

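The sleeve spans u 239.3–254.1 against 239.5–254.2 predicted, and its centre is over the pin (u≈246.6), so it is aligned. Lowering in small steps while watching the force.

```bash
python3 -m creep '[{"translation":[0.005,-0.0008,0],"twist":[0,0,0],"hand":30},{"translation":[0.01,-0.0015,0],"twist":[0,0,0],"hand":30},{"translation":[0.015,-0.0022,0],"twist":[0,0,0],"hand":30},{"translation":[0.015,-0.0022,0],"twist":[0,0,0],"hand":30}]'
python3 - <<'E'
from h import *
plan([*PIN[:2],.109],rot(.15,-1))
E
```

```text
time: 8.1
tool_pos: [0.5102, -0.148, 0.1299]
tool_rot: [1.576, 1.421, 0.321]
contact_force: [-0.1, -0.9, -3.2]
opening: 0.043
t 8.1 tcp [ 0.5102 -0.148   0.1299] q [-0.49  0.43  1.77  0.15  0.84  0.68] F [-0.12 -0.93 -3.22] open 0.043
  translation [ 0.0149 -0.0019  0.0004] twist [ 0.0017 -0.001   0.0006]
```

```bash
python3 -m creep '[{"translation":[0.003,-0.0005,0],"twist":[0,0,0],"hand":30},{"translation":[0.006,-0.001,0],"twist":[0,0,0],"hand":30},{"translation":[0.009,-0.0012,0],"twist":[0,0,0],"hand":30},{"translation":[0.009,-0.0012,0],"twist":[0,0,0],"hand":30}]'
python3 -m creep '[{"translation":[0.002,-0.0003,0],"twist":[0,0,0],"hand":30},{"translation":[0.004,-0.0006,0],"twist":[0,0,0],"hand":30},{"translation":[0.005,-0.0007,0],"twist":[0,0,0],"hand":30},{"translation":[0.005,-0.0007,0],"twist":[0,0,0],"hand":30}]'
```

```text
time: 8.5
tool_pos: [0.5102, -0.1478, 0.1204]
tool_rot: [1.58, 1.422, 0.325]
contact_force: [-0.5, 0.3, -2.3]
opening: 0.043
time: 8.9
tool_pos: [0.5102, -0.1478, 0.1152]
tool_rot: [1.581, 1.422, 0.326]
contact_force: [-0.4, -0.9, -2.7]
opening: 0.043
```

Underside is at about 79.5 mm and the pin is entered with no contact. Now 2 mm steps.

```bash
for i in 1; do python3 -m creep '[{"translation":[0.001,-0.0002,0],"twist":[0,0,0],"hand":30},{"translation":[0.002,-0.0003,0],"twist":[0,0,0],"hand":30},{"translation":[0.003,-0.0004,0],"twist":[0,0,0],"hand":30},{"translation":[0.003,-0.0004,0],"twist":[0,0,0],"hand":30}]'; done
python3 -m creep '[{"translation":[0.0007,-0.0001,0],"twist":[0,0,0],"hand":30},{"translation":[0.0015,-0.0002,0],"twist":[0,0,0],"hand":30},{"translation":[0.0015,-0.0002,0],"twist":[0,0,0],"hand":30}]'
```

```text
time: 9.3
tool_pos: [0.5101, -0.1477, 0.112]
tool_rot: [1.582, 1.422, 0.327]
contact_force: [-0.9, 0.7, -2.6]
opening: 0.0429
time: 9.6
tool_pos: [0.5102, -0.1478, 0.1114]
tool_rot: [1.579, 1.422, 0.324]
contact_force: [-4.2, 1.9, 6.6]
opening: 0.0425
```

```bash
python3 -m creep '[{"translation":[0.0005,0,0],"twist":[0,0,0],"hand":30},{"translation":[0.0005,0,0],"twist":[0,0,0],"hand":30}]'
python3 - <<'E'
from h import *
s=snap('side','s5.png')
plan([*PIN[:2],.109],rot(.15,-1))
b=cv2.resize(s[130:190,215:275],None,fx=10,fy=10,interpolation=cv2.INTER_CUBIC);cv2.imwrite('pics/c5.png',b)
E
```

```text
time: 9.8
tool_pos: [0.5102, -0.1477, 0.1114]
tool_rot: [1.577, 1.422, 0.322]
contact_force: [-3.7, 0.5, 5.3]
opening: 0.0428
t 9.85 tcp [ 0.5102 -0.1477  0.1114] q [-0.49  0.46  1.79  0.15  0.79  0.67] F [-4.73 -0.31  6.29] open 0.0429
  translation [-0.0035  0.0008  0.0007] twist [ 0.0019 -0.0013  0.0008]
```

View pics/c5.png

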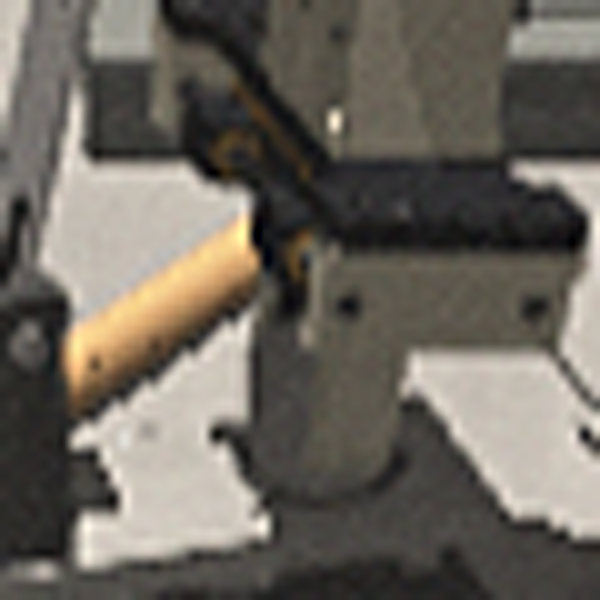

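The sleeve is down around the pin: its bottom edge is centred inside the dark disc and the contact force is steady at about 9 N. Releasing.

```bash
python3 -m creep '[{"translation":[0,0,0],"twist":[0,0,0],"hand":50},{"translation":[0,0,0],"twist":[0,0,0],"hand":55},{"translation":[0,0,0],"twist":[0,0,0],"hand":65},{"translation":[0,0,0],"twist":[0,0,0],"hand":90},{"translation":[0,0,0],"twist":[0,0,0],"hand":90}]' 5
python3 -m creep '[{"translation":[0,0,0],"twist":[0,0,0],"hand":100},{"translation":[0,0,0],"twist":[0,0,0],"hand":100},{"translation":[0,0,0],"twist":[0,0,0],"hand":100},{"translation":[0,0,0],"twist":[0,0,0],"hand":100}]'
```

```text
time: 10.35
tool_pos: [0.5102, -0.1478, 0.1113]
tool_rot: [1.577, 1.421, 0.322]
contact_force: [0.1, 0.2, -0.1]
opening: 0.0696
time: 10.75
tool_pos: [0.5102, -0.1478, 0.1113]
tool_rot: [1.577, 1.421, 0.322]
contact_force: [-0.6, -0.7, 0.4]
opening: 0.0917
```

Released cleanly with no residual force. Backing out along the tool axis and closing the fingers.

```bash
python3 -m creep '[{"translation":[-0.03,0,0],"twist":[0,0,0],"hand":100},{"translation":[-0.07,0,0],"twist":[0,0,0],"hand":100},{"translation":[-0.12,0,0],"twist":[0,0,0],"hand":100},{"translation":[-0.17,0,0],"twist":[0,0,0],"hand":100},{"translation":[-0.22,0,0],"twist":[0,0,0],"hand":100}]'
python3 -m creep '[{"translation":[-0.06,0,0],"twist":[0,0,0],"hand":0},{"translation":[-0.06,0,0],"twist":[0,0,0],"hand":0},{"translation":[-0.06,0,0],"twist":[0,0,0],"hand":0},{"translation":[-0.06,0,0],"twist":[0,0,0],"hand":0},{"translation":[-0.06,0,0],"twist":[0,0,0],"hand":0}]' 10
cat >> h.py <<'E'
H=.145
def corner(theta,r=.078,gap=0.,h=None):
    h=H if h is None else h
    e=np.radians(75)-theta; d=-np.cos(e)*EX+np.array([0,0,np.sin(e)]); n=np.sin(e)*EX+np.array([0,0,np.cos(e)])
    return PIN+.095*EX+np.array([0,0,h])+r*d+(.0025+gap)*n
def planc(P,tilt=-.05):
    Rt=rot(tilt,-1); plan(np.asarray(P)+.0095*Rt[:,1],Rt,ahead=.025)
def where():
    o=robot.observe();Rt=R.from_euler('xyz',o['tool_rot']).as_matrix()
    c=np.array(o['tool_pos'])+.025*Rt[:,0]-.0095*Rt[:,1]; v=c-PIN
    f=np.array(o['contact_force']); return dict(t=round(o['time'],2),fx=round(v@EX,4),fy=round(v@EY,4),z=round(v[2],4),F=np.round([f@EX,f@EY,f[2]],1))
E
python3 - <<'E'
from h import *
robot_im=snap('side','s6.png'); snap('top','t6.png')
p=corner(0,gap=.03);print(p,where());planc([p[0],p[1],.31]);planc(p)
b=cv2.resize(robot_im[110:215,200:280],None,fx=5,fy=5,interpolation=cv2.INTER_CUBIC)
t=cv2.imread('pics/t6.png');a=cv2.resize(t[105:210,245:325],None,fx=5,fy=5,interpolation=cv2.INTER_CUBIC)
cv2.imwrite('pics/c6.png',np.hstack([b,a]))
E
```

```text
time: 11.25
tool_pos: [0.4785, -0.158, 0.331]
tool_rot: [1.576, 1.421, 0.321]
contact_force: [0.3, -0.8, -0.6]
opening: 0.0917
time: 11.75
tool_pos: [0.4696, -0.1605, 0.3884]
tool_rot: [1.595, 1.424, 0.34]
contact_force: [0.7, -0.4, 0.8]
opening: 0.0565
[ 0.6125119  -0.11519703  0.22875383] {'t': 11.85, 'fx': np.float64(-0.0492), 'fy': np.float64(0.001), 'z': np.float64(0.3626), 'F': array([ 0.4,  0.2, -0. ])}
t 11.85 tcp [ 0.4698 -0.1606  0.3887] q [-0.55  0.15  1.41  0.11  1.48  0.7 ] F [ 0.31  0.29 -0.04] open 0.0481
  translation [0.0771 0.1508 0.0014] twist [ 0.002  -0.0033 -0.1973]
t 11.85 tcp [ 0.4698 -0.1606  0.3887] q [-0.55  0.15  1.41  0.11  1.48  0.7 ] F [ 0.31  0.29 -0.04] open 0.0481
  translation [0.1575 0.1388 0.0017] twist [ 0.002  -0.0033 -0.1973]
```

View pics/c6.png

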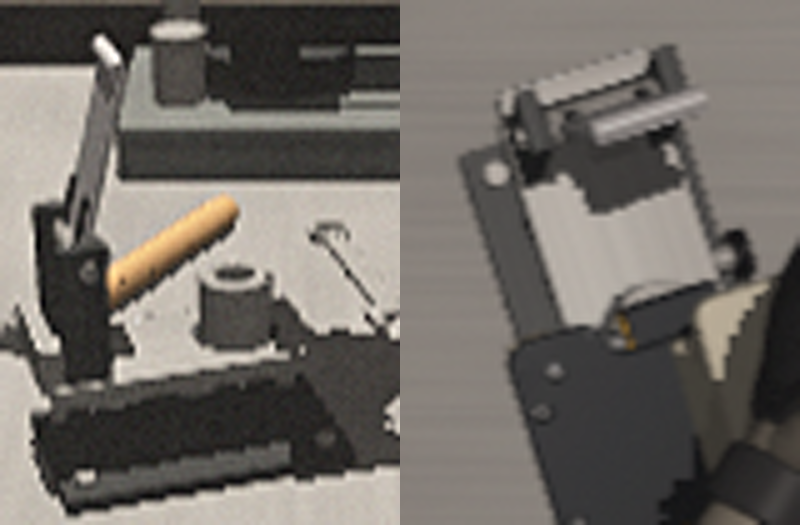

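The sleeve stands upright on the seat, let go (side crop ≈(235,305)), and the flap is still open. Next: move over and behind the flap.

```bash
python3 -m creep '[{"translation":[0,0.04,0],"twist":[0,0,-0.1],"hand":0},{"translation":[0.02,0.08,0],"twist":[0,0,-0.197],"hand":0},{"translation":[0.04,0.12,0],"twist":[0.002,-0.003,-0.197],"hand":0},{"translation":[0.077,0.151,0.0014],"twist":[0.002,-0.003,-0.197],"hand":0},{"translation":[0.077,0.151,0.0014],"twist":[0.002,-0.003,-0.197],"hand":0}]'
python3 - <<'E'
from h import *
p=corner(0,gap=.03);print(where());planc(p)
E
```

```text
time: 12.35
tool_pos: [0.6247, -0.1094, 0.3254]
tool_rot: [-1.711, 1.51, -2.964]
contact_force: [-0.6, -0.1, -1.4]
opening: 0.0081
{'t': 12.35, 'fx': np.float64(0.1086), 'fy': np.float64(0.0019), 'z': np.float64(0.301), 'F': array([-0.6,  0.1, -1.4])}
t 12.35 tcp [ 0.6247 -0.1094  0.3254] q [-0.28  0.55  0.99 -0.03  1.65  0.97] F [-0.61 -0.1  -1.36] open 0.0081
  translation [0.0722 0.0017 0.0024] twist [ 0.0037 -0.0083  0.0101]
```

```bash
python3 -m creep '[{"translation":[0.03,0.002,0.002],"twist":[0.004,-0.008,0.01],"hand":0},{"translation":[0.055,0.002,0.002],"twist":[0.004,-0.008,0.01],"hand":0},{"translation":[0.072,0.002,0.002],"twist":[0.004,-0.008,0.01],"hand":0},{"translation":[0.072,0.002,0.002],"twist":[0.004,-0.008,0.01],"hand":0},{"translation":[0.072,0.002,0.002],"twist":[0.004,-0.008,0.01],"hand":0}]'
python3 - <<'E'
from h import *
print(where());planc(corner(0,gap=.006));planc(corner(0,gap=0.))
s=snap('side','s7.png')
b=cv2.resize(s[105:185,195:275],None,fx=7,fy=7,interpolation=cv2.INTER_CUBIC);cv2.imwrite('pics/c7.png',b)
E
```

```text
time: 12.85
tool_pos: [0.6228, -0.1117, 0.254]
tool_rot: [-1.572, 1.521, -2.83]
contact_force: [-0.1, 0.1, 0.1]
opening: 0.0004
{'t': 12.85, 'fx': np.float64(0.1064), 'fy': np.float64(0.0002), 'z': np.float64(0.2295), 'F': array([-0. ,  0.1,  0.1])}
t 12.85 tcp [ 0.6228 -0.1117  0.254 ] q [-0.29  0.57  1.15 -0.03  1.46  0.98] F [-0.05  0.13  0.07] open 0.0004
  translation [ 0.0081 -0.023   0.0002] twist [-0.0006 -0.0001 -0.    ]
t 12.85 tcp [ 0.6228 -0.1117  0.254 ] q [-0.29  0.57  1.15 -0.03  1.46  0.98] F [-0.05  0.13  0.07] open 0.0004
  translation [ 0.01   -0.0287  0.0002] twist [-0.0006 -0.0001 -0.    ]
```

View pics/c7.png

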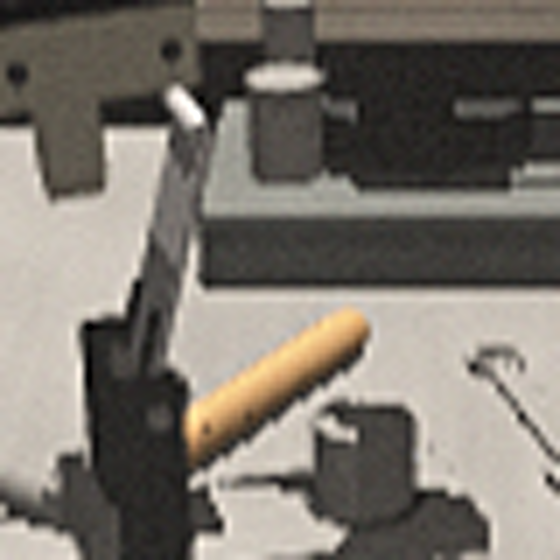

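The fingertip, crop (75,195), is behind the flap and level with its upper half, below the rolled edge at (185,105). Approaching slowly until it touches.

```bash
python3 -m creep '[{"translation":[0.004,-0.01,0],"twist":[0,0,0],"hand":0},{"translation":[0.007,-0.018,0],"twist":[0,0,0],"hand":0},{"translation":[0.008,-0.022,0],"twist":[0,0,0],"hand":0},{"translation":[0.008,-0.022,0],"twist":[0,0,0],"hand":0}]'
python3 -m creep '[{"translation":[0.0003,-0.001,0],"twist":[0,0,0],"hand":0},{"translation":[0.0006,-0.002,0],"twist":[0,0,0],"hand":0},{"translation":[0.001,-0.003,0],"twist":[0,0,0],"hand":0},{"translation":[0.001,-0.003,0],"twist":[0,0,0],"hand":0}]'
python3 -c "
from h import *
print(where());planc(corner(0));planc(corner(.1))"
```

```text
time: 13.3
tool_pos: [0.6016, -0.1189, 0.2486]
tool_rot: [-1.542, 1.523, -2.8]
contact_force: [0.4, 0.3, -0.5]
opening: 0.0006
time: 13.7
tool_pos: [0.5987, -0.1198, 0.2476]
tool_rot: [-1.545, 1.523, -2.803]
contact_force: [-0.1, -0.7, -0.5]
opening: 0.0005
{'t': 13.7, 'fx': np.float64(0.081), 'fy': np.float64(-0.0001), 'z': np.float64(0.2231), 'F': array([-0.3, -0.6, -0.5])}
t 13.7 tcp [ 0.5987 -0.1198  0.2476] q [-0.31  0.53  1.24 -0.03  1.41  0.95] F [-0.1  -0.7  -0.47] open 0.0005
  translation [ 0.0023 -0.0036 -0.0001] twist [-0.0011  0.0012 -0.002 ]
t 13.7 tcp [ 0.5987 -0.1198  0.2476] q [-0.31  0.53  1.24 -0.03  1.41  0.95] F [-0.1  -0.7  -0.47] open 0.0005
  translation [ 0.0048 -0.011  -0.0001] twist [-0.0011  0.0012 -0.002 ]
```

```bash
python3 -m creep '[{"translation":[0.0003,-0.0007,0],"twist":[0,0,0],"hand":0},{"translation":[0.0006,-0.0015,0],"twist":[0,0,0],"hand":0},{"translation":[0.001,-0.002,0],"twist":[0,0,0],"hand":0},{"translation":[0.001,-0.002,0],"twist":[0,0,0],"hand":0}]'
python3 -m creep '[{"translation":[0.0003,-0.0007,0],"twist":[0,0,0],"hand":0},{"translation":[0.0005,-0.0014,0],"twist":[0,0,0],"hand":0},{"translation":[0.0007,-0.002,0],"twist":[0,0,0],"hand":0},{"translation":[0.0007,-0.002,0],"twist":[0,0,0],"hand":0}]'
python3 -c "
from h import *
print(where())"
```

```text
time: 14.1
tool_pos: [0.5968, -0.1204, 0.2467]
tool_rot: [-1.545, 1.523, -2.803]
contact_force: [0.6, -1.2, 0.7]
opening: 0.0008
time: 14.5
tool_pos: [0.596, -0.1207, 0.2467]
tool_rot: [-1.522, 1.526, -2.779]
contact_force: [5.7, 2.2, 1.4]
opening: 0.0004
{'t': 14.5, 'fx': np.float64(0.0782), 'fy': np.float64(-0.0002), 'z': np.float64(0.2222), 'F': array([6.1, 0.3, 1.4])}
```

Contact at fixture x = 78.5 mm with about 6 N, and the force direction of 13° agrees with the 15° expected. Following the arc about the hinge.

```bash
cat >> h.py <<'E'
def arc(h=.148,steps=(.05,.1,.15,.2,.25)):
    o=robot.observe();R0=R.from_euler('xyz',o['tool_rot']).as_matrix();w=where()
    a,b=.095-w['fx'],w['z']-h; rho=np.hypot(a,b); al=np.arctan2(b,a); r=np.sqrt(rho**2-.0025**2); e=al-np.arcsin(.0025/rho); th=np.radians(75)-e
    print(w,'r %.4f theta %.3f |F| %.1f Fdir-e %.2f need %.1fN'%(r,th,np.hypot(w['F'][0],w['F'][2]),np.arctan2(w['F'][0],w['F'][2])-e,.6*(1-th/1.18)/r))
    c=PIN+w['fx']*EX+w['fy']*EY+[0,0,w['z']]
    for s in steps: 
        t=R0.T@(corner(th+s,r,h=h)+w['fy']*EY-c); print(' +%.2f'%s,t.round(4))
E
python3 -c "
from h import *
arc();arc(.151,(.1,))"
```

```text
{'t': 14.5, 'fx': np.float64(0.0782), 'fy': np.float64(-0.0002), 'z': np.float64(0.2222), 'F': array([6.1, 0.3, 1.4])} r 0.0760 theta -0.006 |F| 6.3 Fdir-e 0.03 need 7.9N
 +0.05 [ 0.0011 -0.0036  0.    ]
 +0.10 [ 0.0024 -0.0072  0.    ]
 +0.15 [ 0.0038 -0.0107  0.    ]
 +0.20 [ 0.0054 -0.0142 -0.    ]
 +0.25 [ 0.0072 -0.0175 -0.    ]
{'t': 14.5, 'fx': np.float64(0.0782), 'fy': np.float64(-0.0002), 'z': np.float64(0.2222), 'F': array([6.1, 0.3, 1.4])} r 0.0731 theta 0.004 |F| 6.3 Fdir-e 0.04 need 8.2N
 +0.10 [ 0.0023 -0.0069  0.    ]
```

```bash
python3 -m creep '[{"translation":[0.0004,-0.0014,0],"twist":[0,0,0],"hand":0},{"translation":[0.0008,-0.0027,0],"twist":[0,0,0],"hand":0},{"translation":[0.0012,-0.004,0],"twist":[0,0,0],"hand":0},{"translation":[0.0017,-0.0055,0],"twist":[0,0,0],"hand":0},{"translation":[0.0024,-0.0072,0],"twist":[0,0,0],"hand":0}]'
python3 -c "
from h import *
arc()"
```

```text
time: 15.0
tool_pos: [0.5905, -0.1225, 0.2453]
tool_rot: [-1.493, 1.531, -2.75]
contact_force: [5.9, 2.0, 2.3]
opening: 0.0005
{'t': 15.0, 'fx': np.float64(0.0725), 'fy': np.float64(-0.0002), 'z': np.float64(0.2207), 'F': array([6.2, 0.1, 2.3])} r 0.0761 theta 0.071 |F| 6.6 Fdir-e -0.02 need 7.4N
 +0.05 [ 0.0014 -0.0036 -0.    ]
 +0.10 [ 0.0029 -0.007  -0.    ]
 +0.15 [ 0.0046 -0.0104 -0.    ]
 +0.20 [ 0.0065 -0.0137 -0.    ]
 +0.25 [ 0.0085 -0.017  -0.    ]
```

```bash
python3 -m creep '[{"translation":[0.0014,-0.0036,0],"twist":[0,0,0],"hand":0},{"translation":[0.0029,-0.007,0],"twist":[0,0,0],"hand":0},{"translation":[0.0046,-0.0104,0],"twist":[0,0,0],"hand":0},{"translation":[0.0065,-0.0137,0],"twist":[0,0,0],"hand":0},{"translation":[0.0085,-0.017,0],"twist":[0,0,0],"hand":0}]'
python3 -c "
from h import *
arc();planc(PIN)"
```

```text
time: 15.5
tool_pos: [0.5754, -0.1275, 0.2383]
tool_rot: [-1.449, 1.535, -2.705]
contact_force: [5.5, 3.0, 2.6]
opening: 0.0002
{'t': 15.5, 'fx': np.float64(0.0567), 'fy': np.float64(-0.0003), 'z': np.float64(0.2137), 'F': array([6.1, 1.1, 2.6])} r 0.0760 theta 0.299 |F| 6.6 Fdir-e 0.16 need 5.9N
 +0.05 [ 0.0021 -0.0032 -0.    ]
 +0.10 [ 0.0044 -0.0062 -0.    ]
 +0.15 [ 0.0068 -0.0092 -0.    ]
 +0.20 [ 0.0094 -0.012  -0.    ]
 +0.25 [ 0.0121 -0.0146 -0.0001]
t 15.5 tcp [ 0.5754 -0.1275  0.2383] q [-0.34  0.49  1.33 -0.03  1.35  0.93] F [5.49 2.97 2.57] open 0.0002
  translation [ 0.2157 -0.0487 -0.0011] twist [-0.0001  0.0044 -0.0142]
```

```bash
python3 -m creep '[{"translation":[0.0021,-0.0032,0],"twist":[0,0,-0.003],"hand":0},{"translation":[0.0044,-0.0062,0],"twist":[0,0,-0.006],"hand":0},{"translation":[0.0068,-0.0092,0],"twist":[0,0,-0.01],"hand":0},{"translation":[0.0094,-0.012,0],"twist":[0,0.004,-0.014],"hand":0},{"translation":[0.0121,-0.0146,0],"twist":[0,0.004,-0.014],"hand":0}]'
python3 -c "
from h import *
arc()"
```

```text
time: 16.0
tool_pos: [0.5623, -0.1318, 0.2277]
tool_rot: [-1.538, 1.525, -2.795]
contact_force: [4.2, 2.4, 4.0]
opening: 0.0003
{'t': 16.0, 'fx': np.float64(0.0427), 'fy': np.float64(-0.0004), 'z': np.float64(0.2031), 'F': array([4.7, 1. , 4. ])} r 0.0759 theta 0.530 |F| 6.2 Fdir-e 0.09 need 4.3N
 +0.05 [ 0.0028 -0.0026 -0.    ]
 +0.10 [ 0.0057 -0.005  -0.    ]
 +0.15 [ 0.0088 -0.0072 -0.    ]
 +0.20 [ 0.0119 -0.0094 -0.    ]
 +0.25 [ 0.0152 -0.0113 -0.    ]
```

```bash
python3 -m creep '[{"translation":[0.0028,-0.0026,0],"twist":[0,0,0],"hand":0},{"translation":[0.0057,-0.005,0],"twist":[0,0,0],"hand":0},{"translation":[0.0088,-0.0072,0],"twist":[0,0,0],"hand":0},{"translation":[0.0119,-0.0094,0],"twist":[0,0,0],"hand":0},{"translation":[0.0152,-0.0113,0],"twist":[0,0,0],"hand":0}]'
python3 -c "
from h import *
arc()"
```

```text
time: 16.5
tool_pos: [0.5506, -0.1357, 0.2128]
tool_rot: [-1.539, 1.524, -2.795]
contact_force: [2.1, 1.5, 4.0]
opening: 0.0002
{'t': 16.5, 'fx': np.float64(0.0303), 'fy': np.float64(-0.0004), 'z': np.float64(0.1883), 'F': array([2.4, 0.8, 4. ])} r 0.0762 theta 0.785 |F| 4.7 Fdir-e 0.02 need 2.6N
 +0.05 [ 0.0034 -0.0018 -0.    ]
 +0.10 [ 0.0068 -0.0034 -0.    ]
 +0.15 [ 0.0104 -0.0048 -0.    ]
 +0.20 [ 0.014  -0.0061 -0.    ]
 +0.25 [ 0.0176 -0.0071 -0.    ]
```

```bash
python3 -m creep '[{"translation":[0.0034,-0.0018,0],"twist":[0,0,0],"hand":0},{"translation":[0.0068,-0.0034,0],"twist":[0,0,0],"hand":0},{"translation":[0.0104,-0.0048,0],"twist":[0,0,0],"hand":0},{"translation":[0.014,-0.0061,0],"twist":[0,0,0],"hand":0},{"translation":[0.014,-0.0061,0],"twist":[0,0,0],"hand":0}]'
python3 -c "
from h import *
arc()"
```

```text
time: 17.0
tool_pos: [0.5436, -0.1379, 0.1982]
tool_rot: [-1.556, 1.523, -2.812]
contact_force: [1.9, 1.4, 2.0]
opening: 0.0001
{'t': 17.0, 'fx': np.float64(0.0229), 'fy': np.float64(-0.0003), 'z': np.float64(0.1737), 'F': array([2.2, 0.7, 2. ])} r 0.0765 theta 0.999 |F| 3.0 Fdir-e 0.52 need 1.2N
 +0.05 [ 0.0037 -0.001  -0.    ]
 +0.10 [ 0.0074 -0.0019 -0.    ]
 +0.15 [ 0.0112 -0.0025 -0.    ]
 +0.20 [ 0.015 -0.003 -0.   ]
 +0.25 [ 0.0188 -0.0032 -0.    ]
```

```bash
python3 -m creep '[{"translation":[0.0025,-0.0007,0],"twist":[0,0,0],"hand":0},{"translation":[0.005,-0.0013,0],"twist":[0,0,0],"hand":0},{"translation":[0.0074,-0.0019,0],"twist":[0,0,0],"hand":0},{"translation":[0.0074,-0.0019,0],"twist":[0,0,0],"hand":0}]'
python3 -c "
from h import *
arc()"
python3 -m creep '[{"translation":[0.001,-0.0001,0],"twist":[0,0,0],"hand":0},{"translation":[0.0022,-0.0003,0],"twist":[0,0,0],"hand":0},{"translation":[0.0022,-0.0003,0],"twist":[0,0,0],"hand":0}]'
python3 -c "
from h import *
arc()"
```

```text
time: 17.4
tool_pos: [0.541, -0.1387, 0.1904]
tool_rot: [-1.565, 1.522, -2.822]
contact_force: [0.8, 0.2, 0.9]
opening: 0.0003
{'t': 17.4, 'fx': np.float64(0.0202), 'fy': np.float64(-0.0003), 'z': np.float64(0.1659), 'F': array([ 0.8, -0. ,  0.9])} r 0.0769 theta 1.107 |F| 1.2 Fdir-e 0.52 need 0.5N
 +0.05 [ 0.0038 -0.0006 -0.    ]
 +0.10 [ 0.0076 -0.001  -0.    ]
 +0.15 [ 0.0115 -0.0013 -0.    ]
 +0.20 [ 0.0153 -0.0013 -0.    ]
 +0.25 [ 0.0191 -0.0012 -0.    ]
time: 17.7
tool_pos: [0.5404, -0.1388, 0.1879]
tool_rot: [-1.571, 1.521, -2.828]
contact_force: [0.5, -0.2, 0.4]
opening: 0.0007
{'t': 17.7, 'fx': np.float64(0.0196), 'fy': np.float64(-0.0002), 'z': np.float64(0.1634), 'F': array([ 0.4, -0.3,  0.4])} r 0.0769 theta 1.140 |F| 0.6 Fdir-e 0.62 need 0.3N
 +0.05 [ 0.0038 -0.0005  0.    ]
 +0.10 [ 0.0077 -0.0008  0.    ]
 +0.15 [ 0.0115 -0.0009  0.    ]
 +0.20 [ 0.0153 -0.0008  0.    ]
 +0.25 [ 0.0192 -0.0005  0.    ]
```

```bash
python3 -m creep '[{"translation":[0.001,-0.0001,0],"twist":[0,0,0],"hand":0},{"translation":[0.002,-0.0002,0],"twist":[0,0,0],"hand":0},{"translation":[0.003,-0.0003,0],"twist":[0,0,0],"hand":0},{"translation":[0.003,-0.0003,0],"twist":[0,0,0],"hand":0}]'
python3 -m creep '[{"translation":[0,0,0],"twist":[0,0,0],"hand":0},{"translation":[0,0,0],"twist":[0,0,0],"hand":0},{"translation":[0,0,0],"twist":[0,0,0],"hand":0},{"translation":[0,0,0],"twist":[0,0,0],"hand":0}]'
python3 -c "
from h import *
arc(steps=(.05,))
s=snap('side','s8.png')
b=cv2.resize(s[120:190,195:275],None,fx=8,fy=8,interpolation=cv2.INTER_CUBIC);cv2.imwrite('pics/c8.png',b)"
```

```text
time: 18.1
tool_pos: [0.5397, -0.139, 0.1846]
tool_rot: [-1.578, 1.52, -2.835]
contact_force: [0.7, 0.1, 0.1]
opening: 0.0005
time: 18.5
tool_pos: [0.5397, -0.139, 0.1847]
tool_rot: [-1.578, 1.52, -2.835]
contact_force: [0.2, 0.2, 0.0]
opening: 0.0004
{'t': 18.5, 'fx': np.float64(0.0189), 'fy': np.float64(-0.0001), 'z': np.float64(0.1602), 'F': array([0.3, 0.1, 0. ])} r 0.0770 theta 1.182 |F| 0.3 Fdir-e 1.44 need -0.0N
 +0.05 [ 0.0038 -0.0003  0.    ]
```

View pics/c8.png

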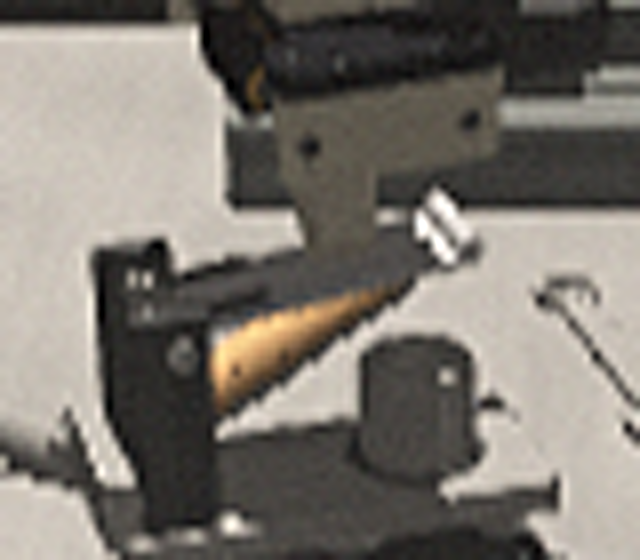

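The flap is nearly level under the fingertip but has not snapped yet. The rolled edge is at crop (450,230). Continuing in roughly 1.5 mm steps.

```bash
cat >> h.py <<'E'
def roll():
    s=robot.read_camera('side'); g=s[138:165,243:275].astype(int).min(axis=2); ys,xs=np.where(g>205); print('roll px',len(xs),(xs.mean()+243).round(1),(ys.mean()+138).round(1)); cv2.imwrite('pics/last.png',s)
E
python3 -m creep '[{"translation":[0.0008,0,0],"twist":[0,0,0],"hand":0},{"translation":[0.0016,-0.0001,0],"twist":[0,0,0],"hand":0},{"translation":[0.0016,-0.0001,0],"twist":[0,0,0],"hand":0},{"translation":[0.0016,-0.0001,0],"twist":[0,0,0],"hand":0},{"translation":[0.0016,-0.0001,0],"twist":[0,0,0],"hand":0}]'
python3 -c "
from h import *
arc(steps=(.05,));roll()
s=cv2.imread('pics/s8.png');g=s[138:165,243:275].astype(int).min(axis=2); ys,xs=np.where(g>205);print(len(xs),xs.mean()+243,ys.mean()+138)"
```

```text
time: 19.05
tool_pos: [0.5395, -0.139, 0.1831]
tool_rot: [-1.578, 1.52, -2.835]
contact_force: [0.0, -0.7, 0.7]
opening: 0.0006
{'t': 19.05, 'fx': np.float64(0.0187), 'fy': np.float64(-0.0001), 'z': np.float64(0.1586), 'F': array([-0.2, -0.6,  0.7])} r 0.0770 theta 1.203 |F| 0.7 Fdir-e -0.38 need -0.2N
 +0.05 [ 0.0038 -0.0002  0.    ]
roll px 18 249.8 152.9
19 250.26315789473685 148.21052631578948
```

The roll dropped 4.7 px (about 13 mm at 112 mm, so about 0.12 rad), which means the flap snapped shut. Retreating straight up.

```bash
python3 -m creep '[{"translation":[-0.02,0,0],"twist":[0,0,0],"hand":0},{"translation":[-0.06,0,0],"twist":[0,0,0],"hand":0},{"translation":[-0.1,0,0],"twist":[0,0,0],"hand":0},{"translation":[-0.15,0,0],"twist":[0,0,0],"hand":0},{"translation":[-0.15,0,0],"twist":[0,0,0],"hand":0}]'
python3 -c "
from h import *
print(where());roll()
s=cv2.imread('pics/last.png');cv2.imwrite('pics/c9.png',cv2.resize(s[120:190,195:275],None,fx=8,fy=8,interpolation=cv2.INTER_CUBIC))"
```

```text
time: 19.6
tool_pos: [0.5489, -0.1373, 0.3403]
tool_rot: [-1.369, 1.53, -2.625]
contact_force: [0.5, 0.9, 0.7]
opening: 0.0004
{'t': 19.6, 'fx': np.float64(0.0284), 'fy': np.float64(-0.0016), 'z': np.float64(0.3157), 'F': array([0.7, 0.7, 0.7])}
roll px 31 248.5 153.4
```

View pics/c9.png

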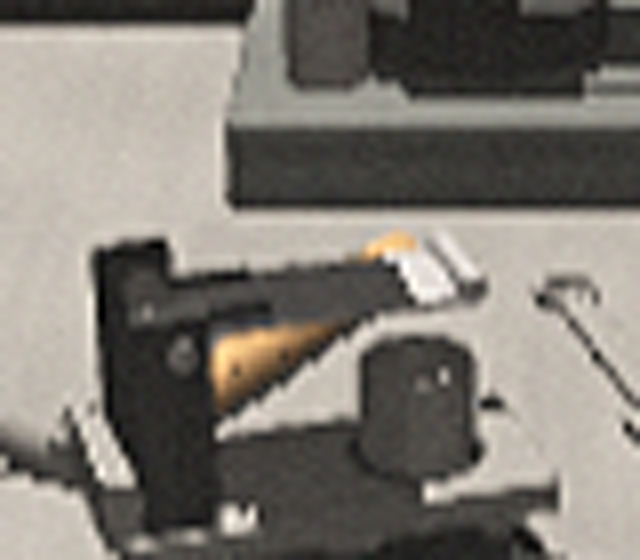

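The flap now lies shut over the sleeve, with its rolled edge at crop (445,270). The sleeve is upright and the arm is well clear, so I'm handing in.

```bash
python3 -m creep '[{"translation":[0,0,0],"twist":[0,0,0],"hand":0},{"translation":[0,0,0],"twist":[0,0,0],"hand":0},{"translation":[0,0,0],"twist":[0,0,0],"hand":0}]'; python3 -c "
from h import *
roll();print(robot.hand_in())"
```

```text
time: 19.95
tool_pos: [0.5476, -0.137, 0.3354]
tool_rot: [-1.502, 1.525, -2.759]
contact_force: [0.1, 0.5, 0.2]
opening: 0.0004
roll px 28 248.6 153.4
the job is handed in; nothing more can be done
None
```

The sleeve is on the pin, the flap is shut over it, and I handed the job in at about 20 s of the 72 s allowed. The hand-in gave no verdict.

- **Sleeve:** I lowered it over the pin until it touched the seat at about 76 mm, with roughly 9 N of contact force, and let go there. The side picture afterwards showed it upright on the seat with the flap still open.
- **Flap:** I pushed it shut with the closed fingertips about 76 mm from the hinge. The readings, taken between moves, never exceeded about 7 N and fell to nothing near the snap point. I stopped at about 1.20 rad, the flap snapped shut by itself, and I lifted away.
- **Last checks:** The final side picture shows the flap level over the upright sleeve, and the flap did not move between the last two pictures. The arm was well clear, with only about 0.5 N of sensor noise.
- **Small disagreements:** The pictures put the seat at 73 mm against 76 mm by touch. The hinge height is about 148 mm above the bench, an estimate between two readings (145 mm from the pictures, 151 mm from the first touch). I judged the shut angle only from pictures, where the rolled edge dropped by about 0.12 rad.
- **Not checked:** I did not measure the other objects on the bench afterwards. The arm felt no unexpected contact.

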